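# Right the fallen cheese sign and bring the red cheese in front

### The job

The round wooden price sign has fallen back against the black cheese wheel: tip it up again so that it stands upright and still on its own narrow foot, where its foot is now and facing as it does, without picking it up. Once it stands by itself, slide the red cheese along the counter until it sits centred in front of the sign, about two centimetres clear of its foot; the sign must stay standing, and the cup, both jars and the knife must be left where they are.

Things in the scene. Friction and masses are not known exactly. Their poses are not given: they have to be found in the camera images.
- sign: Loose top-heavy price sign, 195 mm tall, 0.25 kg. Foot 40 (x) by 60 (y) by 14 mm high, stem 14 mm thick, round upright plaque 110 mm diameter, 14 mm thick along x, centred 140 mm up. Origin: centre of the foot's underside; z up the stem; x out of the back, towards the black wheel; the front, dark with an ivory and red spot, looks to -x. Centre of mass 122 mm up: it topples beyond about 9 degrees.
- sign_foot (a point): Centre of the underside of the sign's foot (the sign's origin). At the start the sign leans back 28 degrees, standing on the rear bottom edge of its foot, the plaque's back resting on the wheel's top rim.
- sign_top (a point): Top edge of the plaque, in the middle of its thickness, 195 mm from the foot along the sign's z; at the start about 180 mm above the counter and clear of the wheel.
- black_wheel: Fixed black-waxed cheese wheel with a kraft-paper round on top, 170 mm diameter, 100 mm high, on the counter; the sign leans on it. Origin: centre of the underside. Its x axis is the direction in which the sign leans; the sign's foot is 142 mm from its centre towards -x.
- red_cheese: Loose red-waxed round cheese with an ivory round on top, 110 mm diameter (too wide to grasp), 50 mm high, about 0.45 kg, slides when pushed low. Origin: centre of the underside. In place its centre is about 95 mm from the sign's origin along the sign's -x, 20 mm clear of the foot. Starts at the left or right.
- cup: A bystander: leave it where it is. White tasting cup, 70 mm rim diameter, 60 mm high, upright. Origin: centre of the underside.
- honey_jar: A bystander: leave it where it is. Amber jar with a brass-coloured cap, 60 mm diameter, 85 mm high. Origin: centre of the underside.
- mustard_jar: A bystander: leave it where it is. Mustard-yellow jar with a green cap, 60 mm diameter, 85 mm high. Origin: centre of the underside.
- knife: A bystander: leave it where it is. Blunt cheese knife with a black handle and a flat steel blade, lying flat on the counter nearest the robot, 220 mm long along its x axis (handle to -x), 22 mm wide, 14 mm high. Origin: on the counter under its middle.
There are look-alikes about, which are no part of the job. Of the things that look like the red_cheese, take the one that is nearest to the robot's base at the start.

How it is judged:
On the way, in this order (a step that is already met when the one before it is completed fails the run):
1. the sign stands upright and still on its own foot, near where it was, nothing of the robot touching it (angle between sign's own z axis and vertical below 0.05 rad and height (world z) of sign_foot below 0.006 m and linear speed of sign below 0.02 m/s and angular speed of sign below 0.15 rad/s and distance of sign_foot from where it was at the start of the episode below 0.04 m and angle between the x axis of sign and the x axis of black_wheel, either way round below 0.35 rad and contact force between each of the fingers, the arm and sign below 0.05 N), for 0.5 s.
2. the red cheese sits close in front of the standing sign (x of red_cheese in the frame of sign between -0.118 and -0.07 m and y of red_cheese in the frame of sign between -0.03 and 0.03 m and angle between each of red_cheese, sign's own z axis and vertical below 0.1 rad and height (world z) of red_cheese below 0.008 m and linear speed of red_cheese below 0.02 m/s), for 0.2 s.
At the end, for the whole second after the job is handed in: Sign upright within 3 degrees, still, foot within 40 mm of its start, heading within 20 degrees; red cheese flat in front, centre within 30 mm of the sign's centre line and 70 to 118 mm before its origin (gap to foot 0 to 43 mm); cup, jars and knife within 30 mm of their start (angle between sign's own z axis and vertical below 0.05 rad and height (world z) of sign_foot below 0.006 m and linear speed of each of sign, red_cheese below 0.02 m/s and angular speed of sign below 0.15 rad/s and distance of sign_foot from where it was at the start of the episode below 0.04 m and angle between the x axis of sign and the x axis of black_wheel, either way round below 0.35 rad and x of red_cheese in the frame of sign between -0.118 and -0.07 m and y of red_cheese in the frame of sign between -0.03 and 0.03 m and angle between red_cheese's own z axis and vertical below 0.1 rad and height (world z) of red_cheese below 0.008 m and distance of each of cup, honey_jar, mustard_jar, knife from where it was at the start of the episode below 0.03 m); the robot touches nothing.
It fails at once if the sign is picked up off the counter (height (world z) of sign_foot above 0.035 m).
It fails at once if the sign falls over (angle between sign's own z axis and vertical above 0.95 rad).
It fails at once if the red cheese is lifted or tipped instead of slid (height (world z) of red_cheese above 0.02 m or angle between red_cheese's own z axis and vertical above 0.35 rad).
It fails at once if the cup, a jar or the knife is shifted or tipped (distance of any of cup, honey_jar, mustard_jar, knife from where it was at the start of the episode above 0.03 m or angle between any of cup, honey_jar, mustard_jar's own z axis and vertical above 0.5 rad).
It also fails if it takes over 72 s, if anything falls off the work surface, if the arm or the gripper's body presses on something with over 40 N, if the wrist force passes 120 N, or if a joint passes its speed limit or range.

### The arm

A 7-joint arm with a two-finger parallel gripper is mounted at the origin on the work surface. World frame = base frame: x ahead of the robot, y to its left, z up, the work surface at z = 0. Lengths are in m, angles in rad, forces in N, time in s.
With the tool pointing down it reaches from about 0.4 to 0.85 m from the base axis. Payload 4.5 kg.
Tool frame: the origin (TCP) lies midway between the tips of the shut fingers; the grasp point (between the pads) lies 19 mm behind it; y points along the fingers, z is the direction in which the jaws open and shut, and the axes are right-handed (so a half turn about y gives the same grasp; the last joint's range is limited). The gripper opens to 88 mm and grips with 3 to 60 N. Pads are 18 mm wide; open, the fingers measure 123 mm over their backs; the gripper's body (75 mm by 187 mm) begins 45 mm behind the grasp point.
Start: joints at [-1.093, 0.689, -0.195, 1.565, 0.157, 0.902, -0.215], TCP at [0.268, 0.564, 0.239] pointing down, gripper open.
Joint ranges: [-3.01, 3.01], [-0.46, 2.08], [-1.47, 1.51], [0.13, 2.56], [-1, 4.14], [0.04, 2.09], [-2.66, 2.66]. Speed limits (rad/s): [2.57, 2.57, 3.14, 3.14, 3.14, 3.14, 3.14].

### API

Orientations are given as a unit quaternion [x, y, z, w].
In Python, from plant import r, snapshot, get_calibration, job, boxes_of gives the robot as it stands. The module is installed in compiled form; this text tells all that it offers.
- The arm moves only by the shell command python3 -m handwheel 'ROWS' [OPENING] [FORCE]. ROWS is JSON, a list that holds one entry, the list of rows, each a list of 6 numbers: the shift along the tool's x, y, z as a fraction of full scale, then the turn, a rotation vector about the tool's x, y, z as a fraction of full scale. In form: [[[x, y, z, wx, wy, wz], ...]]. A call has 1 to 12 rows; each row is the pose to reach, as a shift and turn from the pose commanded when the call began, along the tool's axes at that moment, turning the shorter way round; what a row does not reach only later rows make up. Full scale, the value 1, is 100 cm for a shift and 180 degrees for a turn. A row lasts 1/12 s, in which the tool goes at most 41.7 mm and 7.16 degrees, less where a joint would pass 70% of its speed; a pose out of reach is approached as far as the arm can. A call with a number of a shift or a turn outside -1 to 1 is refused whole. A call with a gripper value outside its range is refused whole. OPENING is the opening, from -1 (shut) to 1 (fully open), set as the call begins (- or left out, the last holds). The fingers move at their own pace and stop on an object; FORCE is the grip in N (left out, the last holds). Time passes only in rows, so rows that repeat a pose let the fingers close. It gives the time, the measured TCP pose, the force and the opening at its end, in the units of the state.
- r.get_state(): the state, without advancing time (a new reading comes with each control period).
- snapshot(name): name is "side" or "top"; returns the picture (400x640x3 uint8, red, green, blue); there is no depth.
- get_calibration(name): a dict with "fx", "fy", "cx", "cy" (pixels), "k1" (the pictures are not rectified: a ray, as slopes to the right and down, at radius r is drawn at 1 + k1 r^2 times it, then the intrinsics apply), "T" (4x4, takes a point from camera to world coordinates). Camera axes: x right, y down, z forward; pixel columns grow to the right and rows downward; lengths in m; the calibration is good to about 2 mm. A picture is of the moment at which its call begins. get_calibration takes no time and is no camera call.
- job.finish_job(): hands the job in, once; it reports no verdict.
Trained networks look in the newest picture that a camera, given by its name, has taken for a name from the list of things; names that differ only in an ending like _2 or _b are one class to them, and where a whole thing is asked for, a point or a joint stands for the part that bears it (a point fixed in the world has none). Each returns a list of dicts, best first, with "confidence" (0 to 1); they miss things now and then, are a little off and sometimes report something else, mostly with a low value. They report only what shows in the picture. A call takes as long as a camera call. They do not tell look-alikes from the thing itself.
- boxes_of(thing, camera): "bbox" ([left, top, right, bottom] in pixels, round what is visible of it).
The state is a dict: "clock": time; "q": joint angles; "qd": joint speeds; "joint_torque": joint torques, N m; "tool_pos": TCP position; "eef_rot": TCP orientation; "contact_force": force on the tool from outside, world axes, zero at the start; "moment": the same for the moment, N m; "opening": opening from 0.0 (shut) to 1.0 (fully open).
Only numpy, scipy, OpenCV 4.12 (cv2) and the standard library are available. Lean on these libraries where they do the work, as an engineer would, in place of code of your own. Each camera call takes 0.05 s, during which the arm holds its last target. There are 200 camera calls.

## Working session

There is one attempt and no reset: what is moved stays moved. The work goes in short steps, Python scripts to look and compute and a shell command to move; the robot and the scene stay as the last step left them, time stands still between calls to the robot, and variables do not carry over. Pictures are saved under pics/ and viewed, about 8 in all and at most 12, crops included, and the job is handed in when it is done.

```bash
mkdir -p pics
cat > h.py <<'E'
import numpy as np, cv2
from plant import r, snapshot, get_calibration, job, boxes_of
from scipy.spatial.transform import Rotation as R
def ray(cam,u,v):
    c=get_calibration(cam); K=np.array([[c['fx'],0,c['cx']],[0,c['fy'],c['cy']],[0,0,1.]])
    p=cv2.undistortPoints(np.array([[[u,v]]],float),K,np.array([c['k1'],0,0,0,0.]))[0,0]
    T=np.array(c['T']); return T[:3,3],T[:3,:3]@np.array([p[0],p[1],1])
def atz(cam,u,v,z):
    o,d=ray(cam,u,v); return o+d*(z-o[2])/d[2]
def proj(cam,P):
    c=get_calibration(cam);T=np.array(c['T']);p=T[:3,:3].T@(np.array(P)-T[:3,3]);a=p[:2]/p[2]
    a=a*(1+c['k1']*(a@a)); return a*[c['fx'],c['fy']]+[c['cx'],c['cy']]
def save(cam,name):
    im=snapshot(cam); cv2.imwrite('pics/'+name,im[:,:,::-1]); return im
def tool(dP):  # world shift -> tool-axis fraction
    s=r.get_state(); return R.from_quat(s['eef_rot']).inv().apply(dP)
E
python3 - <<'E'
from h import *
np.set_printoptions(precision=3,suppress=True)
s=r.get_state();print(s['clock'],s['tool_pos'],R.from_quat(s['eef_rot']).as_matrix(),s['opening'])
for c in('top','side'):
    save(c,c+'1.png');print(c,get_calibration(c))
    for t in('sign','black_wheel','red_cheese','cup','honey_jar','mustard_jar','knife'):
        for b in boxes_of(t,c):
            if b['confidence']>.3: print(t,np.round(b['bbox']),round(b['confidence'],2))
a=cv2.imread('pics/top1.png')
E
```

```text
0.0 [0.268 0.564 0.238] [[ 0.903 -0.001  0.429]
 [-0.429 -0.002  0.903]
 [ 0.    -1.    -0.002]] 1.0017169204091114
top {'fx': 444.1672199159925, 'fy': 444.1672199159925, 'cx': 319.94467962532383, 'cy': 198.71078123615885, 'k1': -0.043565287638472804, 'T': array([[-0.005, -0.988,  0.154,  0.356],
       [-1.   ,  0.005, -0.003, -0.156],
       [ 0.003, -0.154, -0.988,  1.291],
       [ 0.   ,  0.   ,  0.   ,  1.   ]])}
sign [234. 138. 275. 192.] 0.57
black_wheel [218. 106. 281. 163.] 0.91
red_cheese [342. 188. 385. 227.] 0.89
red_cheese [449. 258. 494. 302.] 0.88
red_cheese [392. 146. 433. 188.] 0.68
red_cheese [412. 208. 458. 249.] 0.59
cup [147. 213. 178. 238.] 0.59
honey_jar [330. 135. 354. 160.] 0.61
mustard_jar [173. 155. 202. 180.] 0.57
side {'fx': 459.7805368450324, 'fy': 459.7805368450324, 'cx': 319.06217614304643, 'cy': 197.7218399719317, 'k1': -0.014596294287887095, 'T': array([[ 0.98 , -0.15 ,  0.128,  0.371],
       [-0.197, -0.733,  0.651, -1.035],
       [-0.004, -0.663, -0.748,  1.131],
       [ 0.   ,  0.   ,  0.   ,  1.   ]])}
sign [318. 135. 359. 190.] 0.56
black_wheel [338. 132. 389. 193.] 0.61
red_cheese [304. 229. 341. 268.] 0.86
red_cheese [355. 267. 400. 310.] 0.79
red_cheese [241. 343. 290. 395.] 0.66
red_cheese [298. 295. 337. 344.] 0.55
cup [273. 117. 290. 138.] 0.74
honey_jar [365. 207. 386. 239.] 0.78
mustard_jar [320. 116. 339. 145.] 0.82
knife [262. 175. 271. 227.] 0.75
```

View pics/top1.png

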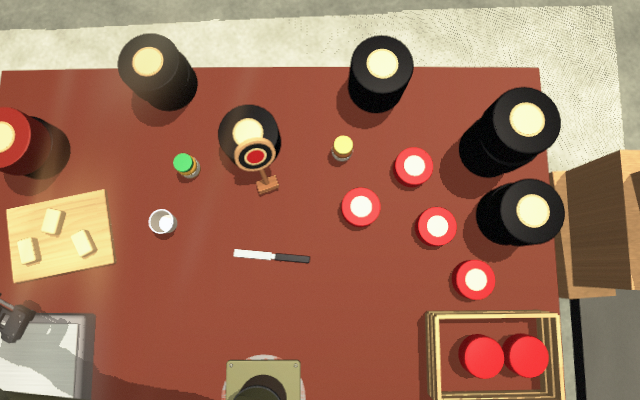

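View pics/side1.png

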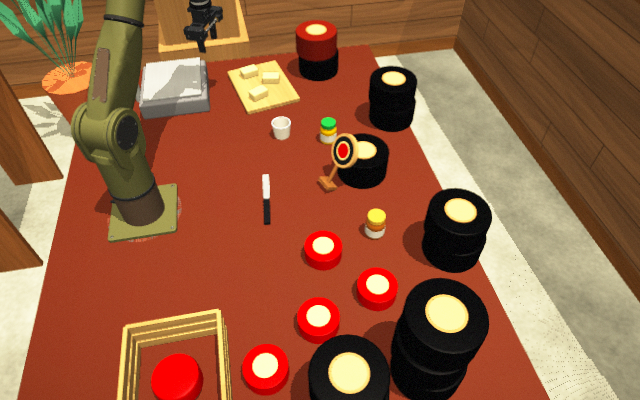

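The top view shows the sign leaning on the wheel (plaque at 255,155; foot at 267,185), red cheeses at (361,207), (414,167), (437,226) and (475,280), and the honey jar at (343,148). The knife is at (272,257). The side view agrees.

Run:
```python
from h import *
np.set_printoptions(precision=3,suppress=True)
for n,c,u,v,z in [('base','top',263,385,0),('c1','top',361,207,.025),('c1s','side',323,249,.025),('c2','top',414,167,.025),('c3','top',437,226,.025),('c4','top',475,280,.025),('c4s','side',265,368,.025),
 ('wheeltop','top',248,132,.1),('wheeltop_s','side',364,150,.1),('plaque ctr','top',255,155,.125),('plaque s','side',343,151,.125),('foot','top',267,185,.01),('foot_s','side',328,184,.01),
 ('honey cap','top',343,144,.085),('honey s','side',376,215,.085),('must','top',183,162,.085),('must s','side',328,122,.085),('cup','top',162,222,.06),('knife a','top',234,254,.01),('knife b','top',309,260,.01)]:
    p=atz(c,u,v,z);print(n,p,np.hypot(p[0],p[1]))
for c,bx in(('top',(215,95,315,215)),('side',(300,115,400,215))):
    im=cv2.imread(f'pics/{c}1.png');l,t,rr,b=bx
    cv2.imwrite(f'pics/{c}c.png',cv2.resize(im[t:b,l:rr],None,fx=4,fy=4,interpolation=cv2.INTER_CUBIC))
cv2.imwrite('pics/cc.png',np.hstack([cv2.resize(cv2.imread('pics/topc.png'),(400,480)),cv2.resize(cv2.imread('pics/sidec.png'),(400,400)) if 0 else cv2.copyMakeBorder(cv2.imread('pics/sidec.png'),0,80,0,0,cv2.BORDER_CONSTANT)]))
```

```text
base [0.033 0.001 0.   ] 0.03340527461718915
c1 [ 0.529 -0.278  0.025] 0.597403552989136
c1s [ 0.531 -0.272  0.025] 0.5970001519133159
c2 [ 0.646 -0.436  0.025] 0.7792585011683417
c3 [ 0.473 -0.495  0.025] 0.6847245784476209
c4 [ 0.319 -0.597  0.025] 0.6768997724726187
c4s [ 0.323 -0.588  0.025] 0.6705908463409522
wheeltop [0.731 0.04  0.1  ] 0.7317550059057966
wheeltop_s [0.734 0.038 0.1  ] 0.7345085119604647
plaque ctr [0.658 0.015 0.125] 0.6583420364324686
plaque s [0.657 0.021 0.125] 0.6577290448576742
foot [ 0.597 -0.005  0.01 ] 0.5972587856962854
foot_s [ 0.604 -0.006  0.01 ] 0.6036081145169239
honey cap [ 0.699 -0.225  0.085] 0.734505223983308
honey s [ 0.7   -0.225  0.085] 0.7354587832178809
must [0.65  0.222 0.085] 0.6867343871279623
must s [0.651 0.222 0.085] 0.6881761582473064
cup [0.484 0.282 0.06 ] 0.5603094166182085
knife a [0.396 0.087 0.01 ] 0.40589498429301746
knife b [ 0.378 -0.128  0.01 ] 0.3995155653855735
```

View pics/cc.png

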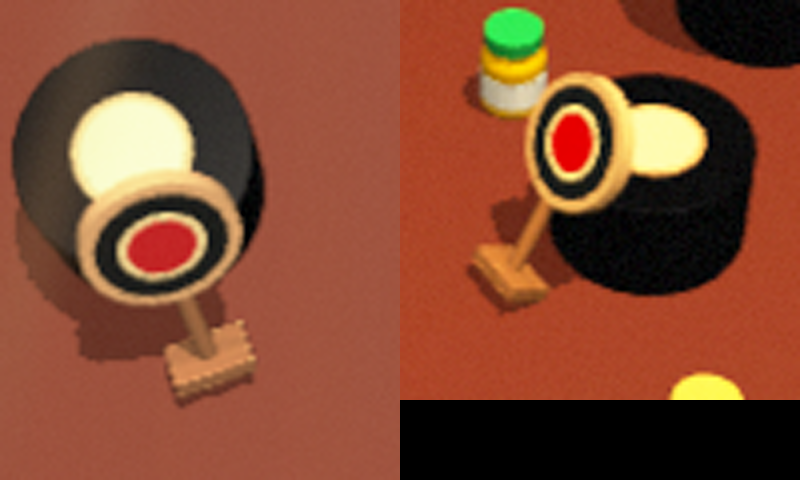

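Run:
```python
from h import *
np.set_printoptions(precision=3,suppress=True)
W=np.array([.7325,.039])
spot=(atz('top',255.5,156.75,.1364)+atz('side',343,150.75,.1364))[:2]/2
print('spot',atz('top',255.5,156.75,.1364),atz('side',343,150.75,.1364))
d=W-spot;h=np.arctan2(d[1],d[0]);print('heading',np.degrees(h),'dist',np.hypot(*d),'expect .0825')
for deg in (16,19,22,25):
    h=np.radians(deg);e=np.array([np.cos(h),np.sin(h)]);f=spot-e*.0595
    Rm=np.array([[e[0],-e[1],0],[e[1],e[0],0],[0,0,1]])@R.from_euler('y',28,degrees=True).as_matrix()
    O=np.array([*f,.0094]);print(deg,f,'W-f',np.hypot(*(W-f)))
    for P in((-.02,.03,.014),(-.02,-.03,.014),(.02,-.03,.014),(.02,.03,.014),(-.007,0,.195)):
        p=O+Rm@np.array(P);print('  ',((proj('top',p)-[215,95])*4).round(),((proj('side',p)-[300,115])*4+[400,0]).round())
```

```text
spot [0.65  0.012 0.136] [0.654 0.01  0.136]
heading 19.109401916393985 dist 0.0847751417502387 expect .0825
16 [ 0.595 -0.005] W-f 0.14422366118075913
   [169. 383.] [474. 241.]
   [249. 360.] [507. 287.]
   [239. 320.] [545. 288.]
   [160. 342.] [511. 243.]
   [142. 188.] [600.  86.]
19 [ 0.596 -0.008] W-f 0.14427507801662506
   [174. 384.] [474. 244.]
   [253. 357.] [511. 290.]
   [240. 317.] [548. 289.]
   [163. 343.] [510. 245.]
   [140. 188.] [599.  85.]
22 [ 0.597 -0.011] W-f 0.14423065107561187
   [180. 384.] [475. 248.]
   [257. 353.] [515. 292.]
   [242. 314.] [550. 290.]
   [166. 345.] [510. 247.]
   [138. 189.] [599.  84.]
25 [ 0.598 -0.014] W-f 0.14409041361254346
   [185. 384.] [476. 251.]
   [261. 349.] [520. 294.]
   [243. 311.] [553. 290.]
   [169. 345.] [510. 249.]
   [136. 190.] [597.  83.]
```

```bash
python3 -m handwheel '[[[0.3,-0.02,-0.16,0,0.248,0],[0.3,-0.02,-0.16,0,0.248,0],[0.3,-0.02,-0.16,0,0.248,0],[0.3,-0.02,-0.16,0,0.248,0],[0.3,-0.02,-0.16,0,0.248,0],[0.3,-0.02,-0.16,0,0.248,0],[0.3,-0.02,-0.16,0,0.248,0],[0.3,-0.02,-0.16,0,0.248,0],[0.3,-0.02,-0.16,0,0.248,0],[0.3,-0.02,-0.16,0,0.248,0],[0.3,-0.02,-0.16,0,0.248,0],[0.3,-0.02,-0.16,0,0.248,0]]]' 1
python3 - <<'E'
from h import *
s=r.get_state();p=np.array(s['tool_pos']);print(R.from_quat(s['eef_rot']).as_matrix().round(3),p,s['q'],tool(np.array([.675,.019,.26])-p))
E
```

```text
clock: 1.8
tool_pos: [0.4692, 0.2934, 0.2586]
eef_rot: [-0.579, 0.406, -0.404, 0.58]
contact_force: [0.0, 0.1, 0.5]
opening: 1.0
[[ 0.344 -0.001  0.939]
 [-0.939  0.002  0.344]
 [-0.002 -1.    -0.001]] [0.46916349 0.29335942 0.25861396] [-0.63560565  0.56541043 -0.00881787  1.76653075  0.00393806  0.80965122
 -0.29458721] [ 0.32842051 -0.00202841  0.09889152]
```

```bash
python3 -m handwheel '[[[0.328,0,0.099,0,0,0],[0.328,0,0.099,0,0,0],[0.328,0,0.099,0,0,0],[0.328,0,0.099,0,0,0],[0.328,0,0.099,0,0,0],[0.328,0,0.099,0,0,0],[0.328,0,0.099,0,0,0],[0.328,0,0.099,0,0,0],[0.328,0,0.099,0,0,0],[0.328,0,0.099,0,0,0],[0.328,0,0.099,0,0,0],[0.328,0,0.099,0,0,0]]]' 1
python3 - <<'E'
from h import *
im=save('side','s2.png');cv2.imwrite('pics/s2c.png',cv2.resize(im[70:220,240:440,::-1],None,fx=3,fy=3,interpolation=cv2.INTER_CUBIC))
E
```

```text
clock: 2.8
tool_pos: [0.6745, 0.0208, 0.2584]
eef_rot: [-0.579, 0.406, -0.404, 0.58]
contact_force: [-0.7, 0.9, 0.5]
opening: 1.0
```

View pics/s2c.png

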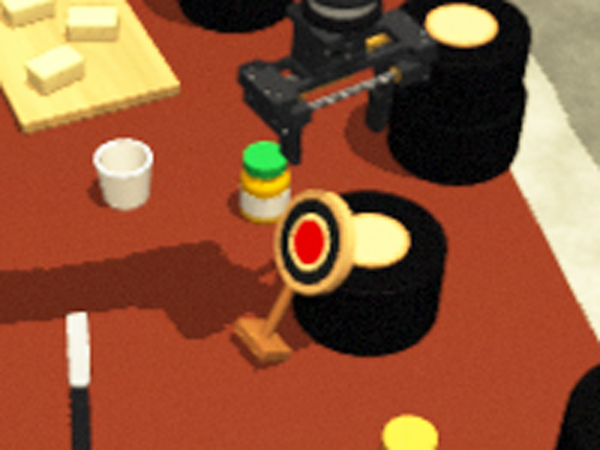

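The gripper straddles the plaque line and is clear of everything: fingers at about (290,140) and (378,120) in the crop, plaque at (312,240). I'll descend, then narrow the jaws.

```bash
python3 -m handwheel '[[[0,0.03,0,0,0,0],[0,0.06,0,0,0,0],[0,0.09,0,0,0,0],[0,0.108,0,0,0,0],[0,0.108,0,0,0,0],[0,0.108,0,0,0,0],[0,0.108,0,0,0,0]]]' 1; python3 -m handwheel '[[[0,0,0,0,0,0],[0,0,0,0,0,0],[0,0,0,0,0,0],[0,0,0,0,0,0],[0,0,0,0,0,0],[0,0,0,0,0,0]]]' 0.2 3
python3 - <<'E'
from h import *
a=save('side','s3.png')[90:240,240:440,::-1];b=save('top','t3.png')[60:210,170:370,::-1]
cv2.imwrite('pics/s3c.png',np.hstack([cv2.resize(i,None,fx=2,fy=2,interpolation=cv2.INTER_CUBIC) for i in(a,b)]))
E
```

```text
clock: 3.43
tool_pos: [0.6764, 0.018, 0.1524]
eef_rot: [-0.579, 0.405, -0.406, 0.58]
contact_force: [0.4, -0.3, -0.3]
opening: 1.007
clock: 3.93
tool_pos: [0.6755, 0.0166, 0.1509]
eef_rot: [-0.579, 0.406, -0.406, 0.579]
contact_force: [-0.2, -0.1, 0.9]
opening: 0.606
```

View pics/s3c.png

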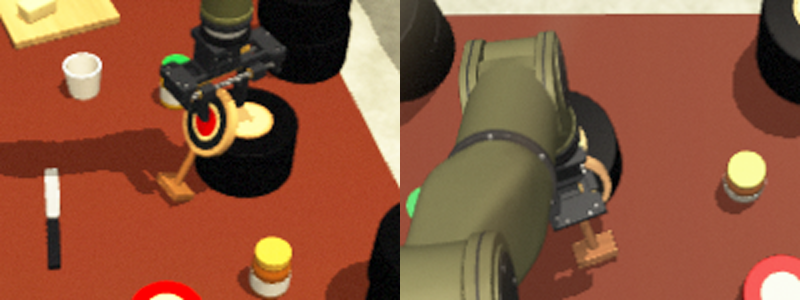

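The sign sits between the fingers and has not moved (foot at 175,185 in the left panel). Now I'll tip it slowly with the rear finger.

```bash
python3 -m handwheel '[[[0,0,-0.004,0,0,0],[0,0,-0.008,0,0,0],[0,0,-0.012,0,0,0],[0,0,-0.016,0,0,0],[0,0,-0.02,0,0,0],[0,0,-0.024,0,0,0],[0,0,-0.028,0,0,0],[0,0,-0.032,0,0,0],[0,0,-0.036,0,0,0],[0,0,-0.04,0,0,0],[0,0,-0.043,0,0,0],[0,0,-0.045,0,0,0]]]'; python3 -m handwheel '[[[0,0,0,0,0,0],[0,0,0,0,0,0],[0,0,0,0,0,0],[0,0,0,0,0,0],[0,0,0,0,0,0]]]' -0.18 3
python3 - <<'E'
from h import *
a=save('side','s4.png')[90:240,240:440,::-1];b=save('top','t4.png')[60:210,170:370,::-1]
cv2.imwrite('pics/s4c.png',np.hstack([cv2.resize(i,None,fx=2,fy=2,interpolation=cv2.INTER_CUBIC) for i in(a,b)]))
E
```

```text
clock: 5.03
tool_pos: [0.6326, 0.001, 0.1507]
eef_rot: [0.579, -0.406, 0.406, -0.579]
contact_force: [1.3, -0.9, 0.6]
opening: 0.599
clock: 5.45
tool_pos: [0.6333, 0.0013, 0.1507]
eef_rot: [-0.579, 0.406, -0.406, 0.579]
contact_force: [0.5, 0.9, -0.4]
opening: 0.412
```

View pics/s4c.png

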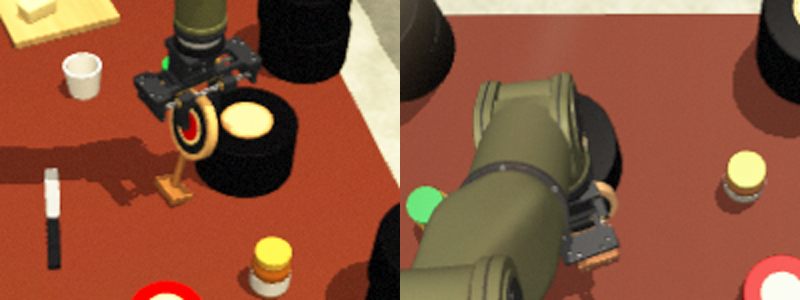

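```bash
python3 -m handwheel '[[[0,0,-0.003,0,0,0],[0,0,-0.006,0,0,0],[0,0,-0.009,0,0,0],[0,0,-0.011,0,0,0],[0,0,-0.013,0,0,0],[0,0,-0.013,0,0,0]]]'; python3 -m handwheel '[[[0,0,0,0,0,0],[0,0,0,0,0,0],[0,0,0,0,0,0],[0,0,0,0,0,0],[0,0,0,0,0,0]]]' -0.42 3;  python3 -m handwheel '[[[0,0,-0.002,0,0,0],[0,0,-0.004,0,0,0],[0,0,-0.006,0,0,0],[0,0,-0.008,0,0,0],[0,0,-0.01,0,0,0],[0,0,-0.012,0,0,0],[0,0,-0.014,0,0,0],[0,0,-0.016,0,0,0],[0,0,-0.018,0,0,0],[0,0,-0.019,0,0,0],[0,0,-0.02,0,0,0],[0,0,-0.02,0,0,0]]]'
python3 - <<'E'
from h import *
a=save('side','s5.png')[90:240,240:440,::-1];b=save('top','t5.png')[60:210,170:370,::-1]
cv2.imwrite('pics/s5c.png',np.hstack([cv2.resize(i,None,fx=2,fy=2,interpolation=cv2.INTER_CUBIC) for i in(a,b)]))
E
```

```text
clock: 6.05
tool_pos: [0.6204, -0.0035, 0.1507]
eef_rot: [0.579, -0.406, 0.406, -0.579]
contact_force: [0.1, -0.1, 0.4]
opening: 0.41
clock: 6.47
tool_pos: [0.621, -0.0032, 0.1507]
eef_rot: [-0.579, 0.406, -0.406, 0.579]
contact_force: [-0.7, 0.5, -0.0]
opening: 0.293
clock: 7.47
tool_pos: [0.602, -0.0101, 0.1507]
eef_rot: [0.579, -0.406, 0.406, -0.579]
contact_force: [0.0, -0.3, 0.0]
opening: 0.29
```

View pics/s5c.png

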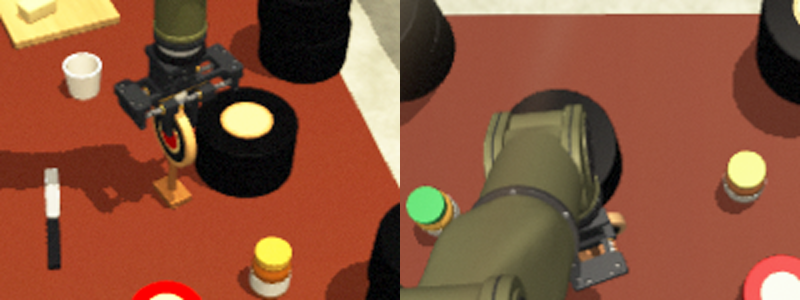

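```bash
python3 -m handwheel '[[[0,0,-0.002,0,0,0],[0,0,-0.003,0,0,0],[0,0,-0.004,0,0,0],[0,0,-0.005,0,0,0],[0,0,-0.006,0,0,0],[0,0,-0.006,0,0,0],[0,0,-0.006,0,0,0]]]'
python3 - <<'E'
from h import *
print(atz('side',326,186,.012))
a=save('side','s6.png')[110:230,280:380,::-1]
cv2.imwrite('pics/s6c.png',cv2.resize(a,None,fx=5,fy=5,interpolation=cv2.INTER_CUBIC))
E
```

```text
clock: 8.15
tool_pos: [0.5965, -0.0121, 0.1508]
eef_rot: [-0.579, 0.406, -0.406, 0.579]
contact_force: [0.5, -0.9, -0.4]
opening: 0.289
[ 0.5947327  -0.01522556  0.012     ]
```

View pics/s6c.png

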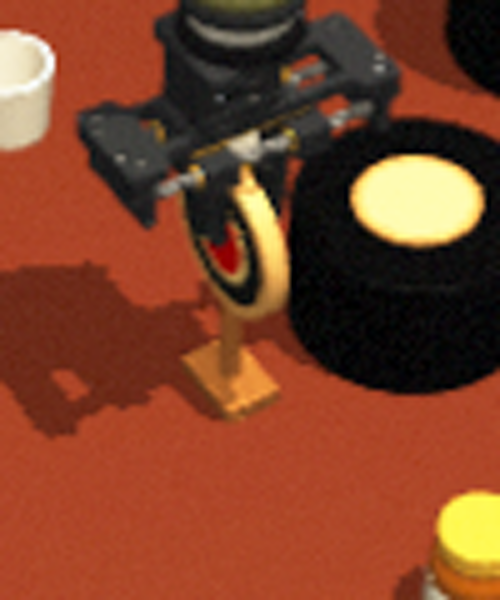

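The sign looks upright with its foot flat (foot corners at (182,355), (280,385), (235,410) in the crop). I'll open the jaws and check.

```bash
python3 -m handwheel '[[[0,0,0,0,0,0],[0,0,0,0,0,0],[0,0,0,0,0,0],[0,0,0,0,0,0],[0,0,0,0,0,0],[0,0,0,0,0,0],[0,0,0,0,0,0],[0,0,0,0,0,0],[0,0,0,0,0,0],[0,0,0,0,0,0]]]' 0.4
python3 - <<'E'
from h import *
a=save('side','s7.png')[110:230,280:380,::-1]
a=cv2.resize(a,None,fx=5,fy=5,interpolation=cv2.INTER_CUBIC)
# model overlay upright: foot top corners and stem foot / plaque bottom
h=np.radians(20);f=np.array([.596,-.0105])
for p in((-.02,.03,.014),(-.02,-.03,.014),(.02,-.03,.014),(.02,.03,.014),(0,0,.14-.055),(-.007,0,.14)):
    q=np.array([f[0]+np.cos(h)*p[0]-np.sin(h)*p[1],f[1]+np.sin(h)*p[0]+np.cos(h)*p[1],p[2]])
    u=(proj('side',q)-[280,110])*5+2;print(u.round());cv2.circle(a,tuple(int(x) for x in u),3,(255,255,0),1)
cv2.imwrite('pics/s7c.png',a)
E
```

```text
clock: 9.03
tool_pos: [0.5965, -0.012, 0.1507]
eef_rot: [-0.579, 0.406, -0.406, 0.579]
contact_force: [0.1, -0.2, 0.4]
opening: 0.701
[183. 358.]
[231. 415.]
[282. 391.]
[234. 336.]
[233. 299.]
[224. 241.]
```

View pics/s7c.png

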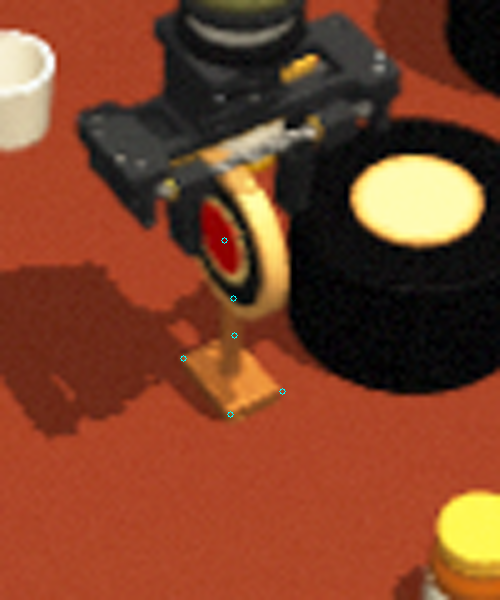

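The sign stands free: the model points for an upright sign match the picture to within a pixel. I'll lift clear.

```bash
python3 -m handwheel '[[[0,-0.01,0,0,0,0],[0,-0.03,0,0,0,0],[0,-0.05,0,0,0,0],[0,-0.08,0,0,0,0],[0,-0.11,0,0,0,0],[0,-0.14,0,0,0,0],[0,-0.14,0,0,0,0],[0,-0.14,0,0,0,0]]]'; python3 -m handwheel '[[[0.309,0,-0.147,0,-0.022,0],[0.309,0,-0.147,0,-0.022,0],[0.309,0,-0.147,0,-0.022,0],[0.309,0,-0.147,0,-0.022,0],[0.309,0,-0.147,0,-0.022,0],[0.309,0,-0.147,0,-0.022,0],[0.309,0,-0.147,0,-0.022,0],[0.309,0,-0.147,0,-0.022,0],[0.309,0,-0.147,0,-0.022,0],[0.309,0,-0.147,0,-0.022,0],[0.309,0,-0.147,0,-0.022,0],[0.309,0,-0.147,0,-0.022,0]]]'
python3 - <<'E'
from h import *
np.set_printoptions(precision=3,suppress=True)
a=save('side','s8.png')[100:300,230:430,::-1];b=save('top','t8.png')[90:290,210:410,::-1]
cv2.imwrite('pics/s8c.png',np.hstack([cv2.resize(i,(400,400),interpolation=cv2.INTER_CUBIC) for i in(a,b)]))
for c in('top','side'):
    for q in boxes_of('red_cheese',c):
        l,t,rr,bb=q['bbox'];print(c,q['confidence'],atz(c,(l+rr)/2,(t+bb)/2,.025))
E
```

```text
clock: 9.75
tool_pos: [0.5976, -0.0121, 0.2933]
eef_rot: [-0.578, 0.405, -0.407, 0.58]
contact_force: [-0.8, 0.7, -1.0]
opening: 0.704
clock: 10.75
tool_pos: [0.5644, -0.3496, 0.29]
eef_rot: [-0.593, 0.385, -0.384, 0.594]
contact_force: [0.2, 0.3, 0.3]
opening: 0.703
top 0.95 [ 0.321 -0.589  0.025]
top 0.65 [ 0.459 -0.522  0.025]
side 0.97 [ 0.649 -0.434  0.025]
side 0.8 [ 0.326 -0.593  0.025]
side 0.73 [ 0.539 -0.272  0.025]
side 0.68 [ 0.473 -0.489  0.025]
```

View pics/s8c.png

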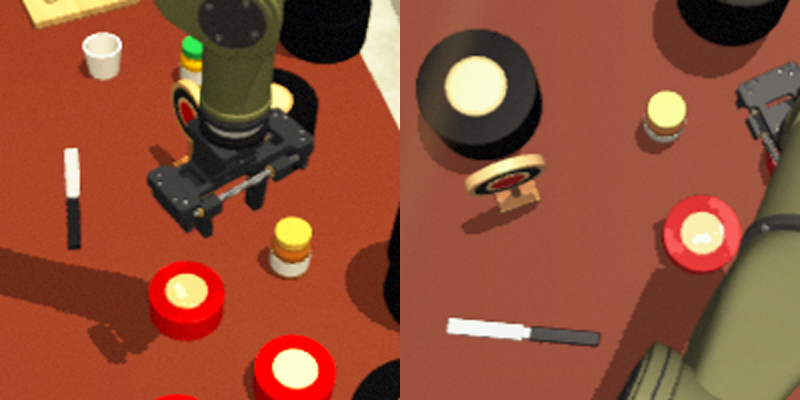

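The sign stands on its own and is clear of the robot (top-panel foot at about (519,193)). The red cheese is still at its start, so I'll lower behind it.

```bash
python3 -m handwheel '[[[0,0.04,0,0,0,0],[0,0.08,0,0,0,0],[0,0.12,0,0,0,0],[0,0.16,0,0,0,0],[0,0.2,0,0,0,0],[0,0.225,0,0,0,0],[0,0.25,0,0,0,0],[0,0.265,0,0,0,0],[0,0.271,0,0,0,0],[0,0.271,0,0,0,0],[0,0.271,0,0,0,0]]]'
python3 - <<'E'
from h import *
s=r.get_state();p=np.array(s['tool_pos']);print(R.from_quat(s['eef_rot']).as_matrix().round(3),p,s['contact_force'])
M=np.array([.465,-.13]);u=np.array([-.409,.912]);g=M-.0546*u
print(g,tool(np.array([*g,p[2]])-p))
E
```

```text
clock: 11.87
tool_pos: [0.5646, -0.3529, 0.0208]
eef_rot: [-0.593, 0.385, -0.386, 0.593]
contact_force: [0.0, 0.5, 0.2]
opening: 0.701
[[ 0.405  0.002  0.914]
 [-0.914 -0.001  0.405]
 [ 0.001 -1.     0.001]] [ 0.56457994 -0.35285355  0.02077426] [0.02734407 0.54156362 0.19551582]
[ 0.4873314 -0.1797952] [-0.1895158  -0.00025794 -0.00047254]
```

```bash
python3 -m handwheel '[[[-0.01,0,0,0,0,0],[-0.02,0,0,0,0,0],[-0.027,0,0,0,0,0],[-0.033,0,0,0,0,0],[-0.041,0,0,0,0,0],[-0.05,0,0,0,0,0],[-0.059,0,0,0,0,0],[-0.068,0,0,0,0,0],[-0.077,0,0,0,0,0],[-0.086,0,0,0,0,0],[-0.095,0,0,0,0,0],[-0.1,0,0,0,0,0]]]';python3 -m handwheel '[[[-0.009,0,0,0,0,0],[-0.018,0,0,0,0,0],[-0.027,0,0,0,0,0],[-0.036,0,0,0,0,0],[-0.045,0,0,0,0,0],[-0.054,0,0,0,0,0],[-0.063,0,0,0,0,0],[-0.071,0,0,0,0,0],[-0.078,0,0,0,0,0],[-0.084,0,0,0,0,0],[-0.088,0,0,0,0,0],[-0.09,0,0,0,0,0]]]'
python3 - <<'E'
from h import *
np.set_printoptions(precision=4,suppress=True)
save('side','s9.png');save('top','t9.png')
for c in('top','side'):
    for q in boxes_of('red_cheese',c):
        l,t,rr,bb=q['bbox'];print(c,q['confidence'],np.round(q['bbox']),atz(c,(l+rr)/2,(t+bb)/2,.025))
a=cv2.imread('pics/s9.png')[100:300,200:400];b=cv2.imread('pics/t9.png')[90:290,210:410]
cv2.imwrite('pics/s9c.png',np.hstack([cv2.resize(i,(400,400),interpolation=cv2.INTER_CUBIC) for i in(a,b)]))
E
```

```text
clock: 12.87
tool_pos: [0.5251, -0.2627, 0.0212]
eef_rot: [0.593, -0.384, 0.388, -0.592]
contact_force: [2.7, -4.9, 4.6]
opening: 0.697
clock: 13.87
tool_pos: [0.4893, -0.1812, 0.0211]
eef_rot: [-0.592, 0.384, -0.389, 0.592]
contact_force: [2.7, -6.3, 5.7]
opening: 0.701
top 0.96 [450. 257. 494. 301.] [ 0.3211 -0.5888  0.025 ]
top 0.88 [415. 210. 456. 248.] [ 0.463  -0.4916  0.025 ]
top 0.77 [390. 146. 431. 190.] [ 0.6431 -0.4252  0.025 ]
top 0.54 [151. 211. 178. 236.] [0.4832 0.2883 0.025 ]
side 0.91 [353. 268. 397. 313.] [ 0.6432 -0.4341  0.025 ]
side 0.86 [297. 296. 343. 346.] [ 0.4773 -0.4933  0.025 ]
side 0.85 [280. 202. 314. 231.] [ 0.4768 -0.1358  0.025 ]
side 0.81 [240. 344. 290. 396.] [ 0.3217 -0.5927  0.025 ]
```

View pics/s9c.png

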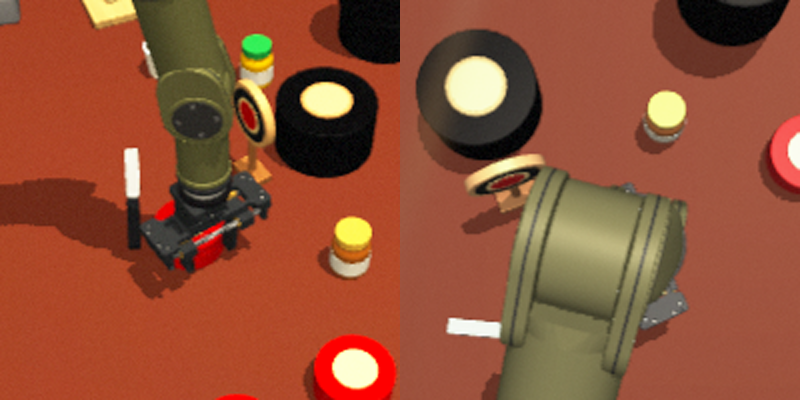

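The cheese is nestled in the fingers at about (0.467, -0.131). The sign still stands and the knife is untouched. I'll back off and swing round the cheese for the second push.

```bash
python3 -m handwheel '[[[0.015,0,0,0,0,0],[0.025,0,0,0,0,0],[0.025,0,-0.01,0,0.039,0],[0.023,0,-0.019,0,0.078,0],[0.02,0,-0.029,0,0.117,0],[0.016,0,-0.038,0,0.156,0],[0.011,0,-0.046,0,0.194,0],[0.005,0,-0.054,0,0.233,0],[-0.001,0,-0.06,0,0.267,0],[-0.001,0,-0.06,0,0.267,0],[-0.001,0,-0.06,0,0.267,0],[-0.001,0,-0.06,0,0.267,0]]]'
python3 - <<'E'
from h import *
np.set_printoptions(precision=4,suppress=True)
s=r.get_state();p=np.array(s['tool_pos']);print(R.from_quat(s['eef_rot']).as_matrix().round(3),p,s['contact_force'])
save('side','s10.png');save('top','t10.png')
for c in('top','side'):
    for q in boxes_of('red_cheese',c):
        l,t,rr,bb=q['bbox'];print(c,q['confidence'],np.round(q['bbox']),atz(c,(l+rr)/2,(t+bb)/2,.025))
T=np.array([.507,-.043]);u=np.array([.405,.914]);g=T-.0546*u
print(g,tool(np.array([*g,p[2]])-p))
E
```

```text
clock: 15.07
tool_pos: [0.4322, -0.2024, 0.0197]
eef_rot: [0.385, -0.593, 0.593, -0.385]
contact_force: [1.2, -0.7, -0.0]
opening: 0.702
[[-0.407  0.001  0.914]
 [-0.914  0.    -0.407]
 [-0.    -1.     0.001]] [ 0.4322 -0.2024  0.0197] [ 1.1629 -0.748  -0.0466]
top 0.79 [413. 210. 457. 249.] [ 0.4627 -0.489   0.025 ]
top 0.76 [450. 258. 494. 299.] [ 0.3225 -0.5886  0.025 ]
top 0.68 [391. 149. 428. 185.] [ 0.6468 -0.4237  0.025 ]
side 0.89 [240. 345. 290. 396.] [ 0.3222 -0.594   0.025 ]
side 0.85 [295. 298. 339. 344.] [ 0.4702 -0.4916  0.025 ]
side 0.82 [357. 268. 398. 313.] [ 0.6493 -0.4358  0.025 ]
side 0.67 [279. 199. 313. 232.] [ 0.4739 -0.1291  0.025 ]
side 0.53 [314. 139. 338. 195.] [0.6115 0.0606 0.025 ]
[ 0.4849 -0.0929] [-0.1214  0.      0.0034]
```

```bash
python3 -m handwheel '[[[-0.008,0,0.003,0,0,0],[-0.016,0,0.003,0,0,0],[-0.022,0,0.003,0,0,0],[-0.028,0,0.003,0,0,0],[-0.034,0,0.003,0,0,0],[-0.04,0,0.003,0,0,0],[-0.046,0,0.003,0,0,0],[-0.052,0,0.003,0,0,0],[-0.058,0,0.003,0,0,0],[-0.064,0,0.003,0,0,0],[-0.069,0,0.003,0,0,0],[-0.074,0,0.003,0,0,0]]]';python3 -m handwheel '[[[-0.005,0,0,0,0,0],[-0.01,0,0,0,0,0],[-0.015,0,0,0,0,0],[-0.02,0,0,0,0,0],[-0.025,0,0,0,0,0],[-0.03,0,0,0,0,0],[-0.034,0,0,0,0,0],[-0.038,0,0,0,0,0],[-0.041,0,0,0,0,0],[-0.043,0,0,0,0,0],[-0.044,0,0,0,0,0],[-0.044,0,0,0,0,0]]]'
python3 -m handwheel '[[[0.01,0,0,0,0,0],[0.025,0,0,0,0,0],[0.045,0,0,0,0,0],[0.065,0,0,0,0,0],[0.075,-0.03,0,0,0,0],[0.085,-0.07,0,0,0,0],[0.1,-0.11,0,0,0,0],[0.13,-0.14,0,0,0,0],[0.16,-0.17,0,0,0,0],[0.19,-0.2,0,0,0,0],[0.22,-0.2,0,0,0,0],[0.25,-0.2,0,0,0,0]]]'
python3 - <<'E'
from h import *
np.set_printoptions(precision=4,suppress=True)
save('side','s11.png');save('top','t11.png')
for c in('top','side'):
    for q in boxes_of('red_cheese',c):
        l,t,rr,bb=q['bbox'];print(c,round(q['confidence'],2),np.round(q['bbox']),atz(c,(l+rr)/2,(t+bb)/2,.025))
a=cv2.imread('pics/s11.png')[110:250,240:380];b=cv2.imread('pics/t11.png')[120:260,200:340]
cv2.imwrite('pics/s11c.png',np.hstack([cv2.resize(i,(400,400),interpolation=cv2.INTER_CUBIC) for i in(a,b)]))
E
```

```text
clock: 16.27
tool_pos: [0.4646, -0.1355, 0.0197]
eef_rot: [-0.384, 0.594, -0.594, 0.384]
contact_force: [-1.9, -3.3, -0.5]
opening: 0.697
clock: 17.27
tool_pos: [0.4826, -0.0955, 0.0197]
eef_rot: [-0.384, 0.594, -0.593, 0.384]
contact_force: [-0.2, -0.8, -0.2]
opening: 0.703
clock: 18.27
tool_pos: [0.38, -0.3264, 0.2221]
eef_rot: [0.384, -0.592, 0.595, -0.385]
contact_force: [1.0, 0.5, 0.9]
opening: 0.699
top 0.94 [415. 212. 454. 246.] [ 0.4636 -0.4872  0.025 ]
top 0.83 [261. 196. 302. 236.] [ 0.5039 -0.0489  0.025 ]
top 0.66 [392. 148. 433. 185.] [ 0.6474 -0.4308  0.025 ]
top 0.61 [453. 261. 492. 298.] [ 0.3207 -0.5899  0.025 ]
side 0.94 [286. 179. 319. 211.] [ 0.5094 -0.0506  0.025 ]
side 0.72 [296. 294. 340. 340.] [ 0.4751 -0.4809  0.025 ]
side 0.68 [242. 345. 293. 396.] [ 0.3272 -0.5953  0.025 ]
```

View pics/s11c.png

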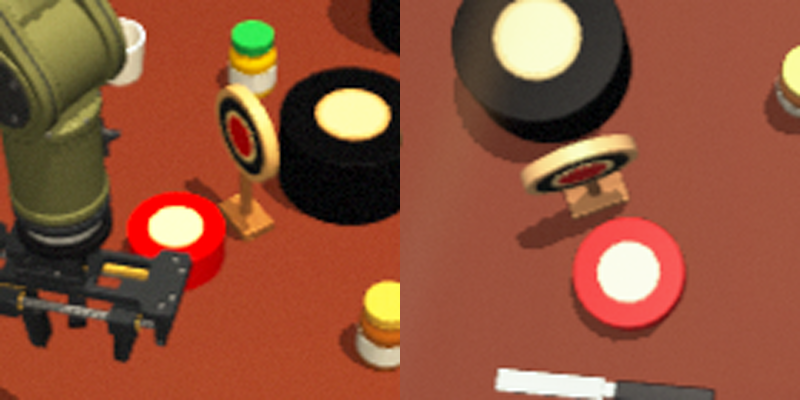

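Run:
```python
from h import *
np.set_printoptions(precision=4,suppress=True)
P=lambda x,y:((x-400)*.35+200,y*.35+120)
Q=lambda x,y:(x*.35+240,y*.35+110)
cl=atz('top',*P(575,214),.014)[:2];cr=atz('top',*P(628,199),.014)[:2];d=cl-cr
print('front edge len',np.hypot(*d),'heading',np.degrees(np.arctan2(-d[0],d[1])))
pl=atz('top',*P(524,180),.14)[:2];pr=atz('top',*P(637,148),.14)[:2];d=pl-pr
print('plaque len',np.hypot(*d),'heading',np.degrees(np.arctan2(-d[0],d[1])))
ct=atz('top',*P(629,271),.05)[:2];cs=atz('side',*Q(176,227),.05)[:2];print('cheese',ct,cs)
for f in(np.array([.596,-.0105]),(cl+cr)/2+.02*np.array([.94,.342]),atz('side',*Q(247,216),.014)[:2]):
  for hd in(16,20):
    h=np.radians(hd);e=np.array([np.cos(h),np.sin(h)]);n=np.array([-e[1],e[0]])
    print('foot',f,hd,[(round((c-f)@e,4),round((c-f)@n,4)) for c in(ct,cs)])
```

```text
front edge len 0.05610209476971906 heading 15.802497960997194
plaque len 0.10839920290294688 heading 15.886839044501963
cheese [ 0.5041 -0.0478] [ 0.5077 -0.049 ]
foot [ 0.596  -0.0105] 16 [(np.float64(-0.0986), np.float64(-0.0105)), (np.float64(-0.0955), np.float64(-0.0127))]
foot [ 0.596  -0.0105] 20 [(np.float64(-0.0991), np.float64(-0.0036)), (np.float64(-0.0962), np.float64(-0.006))]
foot [ 0.5936 -0.0092] 16 [(np.float64(-0.0967), np.float64(-0.0124)), (np.float64(-0.0936), np.float64(-0.0146))]
foot [ 0.5936 -0.0092] 20 [(np.float64(-0.0974), np.float64(-0.0057)), (np.float64(-0.0944), np.float64(-0.008))]
foot [ 0.5962 -0.0156] 16 [(np.float64(-0.0974), np.float64(-0.0056)), (np.float64(-0.0943), np.float64(-0.0078))]
foot [ 0.5962 -0.0156] 20 [(np.float64(-0.0975), np.float64(0.0012)), (np.float64(-0.0946), np.float64(-0.0012))]
```

```bash
python3 -m handwheel '[[[0,0,0,0,0,0],[0,0,0,0,0,0],[0,0,0,0,0,0],[0,0,0,0,0,0]]]'; python3 -c "from plant import job; print(job.finish_job())"
```

```text
clock: 18.8
tool_pos: [0.3806, -0.323, 0.2194]
eef_rot: [-0.385, 0.593, -0.593, 0.385]
contact_force: [-0.1, -0.0, 0.2]
opening: 0.696
the job is handed in; nothing more can be done
None
```

The job is handed in at 18.8 s of the 72 s allowed. It gave no verdict, so the results below are from my own last pictures.

**What I did:** I tipped the sign up between loosely closed fingers, with the rear finger pushing and the front one there to catch it, then opened the jaws and lifted clear. I then slid the nearest red cheese into place with two low pushes.

**Sign:** It stands upright on its foot, within about 1 cm of where it started. Its heading measures 16 to 20 degrees, against about 19 to 20 degrees at the start.

**Red cheese:** It sits flat, 94 to 99 mm in front of the sign's origin and 0 to 15 mm off its centre line. The limits are 70 to 118 mm and 30 mm. The sideways spread comes from the two views, which disagree by up to 6 mm on the foot and by a few degrees on the heading.

**Everything else:** The cup, jars and knife look untouched. I judged that by eye and did not re-measure them. The gripper was 0.22 m above the counter with almost no force on it at hand-in.

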